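Fit the lever to the modelling turntable

ROBOT

A 6-joint arm with a two-finger parallel gripper is mounted at the origin on the work surface. World frame = base frame: x ahead of the robot, y to its left, z up, the work surface at z = 0. Lengths are in m, angles in rad, forces in N, time in s.
With the tool pointing down it reaches from about 0.35 to 0.775 m from the base axis. Payload 7.3 kg.
Tool frame: the origin (TCP) lies at the centre of the arm's flange, where the gripper is bolted on; the fingertips stand 178 mm ahead of it and the grasp point (between the pads) lies 159 mm ahead of it; z points along the fingers, y is the line along which they close (so a half turn about z gives the same grasp; the last joint's range is limited). The gripper opens to 92 mm and grips with 3 to 60 N. Pads are 19 mm wide; open, the fingers measure 130 mm over their backs; the gripper's body (75 mm by 190 mm) begins 47 mm behind the grasp point.
Start: joints at [1.104, 0.342, 1.524, -0, 1.275, -0.146], TCP at [0.166, 0.498, 0.405] pointing down, gripper open.
Joint ranges: [-2.53, 2.53], [-0.77, 2.02], [0.04, 2.7], [-1, 4.14], [0.28, 2.66], [-3.11, 3.11]. Speed limits (rad/s): [2.57, 2.57, 3.14, 3.14, 3.14, 3.14].

INTERFACE

Orientations are given as [roll, pitch, yaw] about the fixed x, y, z axes, in that order (R = Rz(yaw) Ry(pitch) Rx(roll)).
In Python, from cell import robot, read_camera gives the robot as it stands (robot), with the cameras as plain functions.
- The arm moves only by the tool drive_effector, called as a command line: name --argument value ..., lists and objects as JSON in quotes. Schema: {"type":"object","properties":{"moves":{"type":"array","items":{"type":"number"},"minItems":6,"maxItems":48},"finger_gap":{"type":"number"},"grip_n":{"type":"number"},"only":{"type":"string"},"quiet":{"type":"boolean"},"lines":{"type":"string"}},"required":["moves"],"additionalProperties":false}. moves is one flat list of numbers that holds 1 to 8 rows one after another, with no inner brackets; each row has 6 numbers: dx, dy, dz in a scale on which 1.0 is 1 m, then a rotation vector rx, ry, rz in shares of 60 degrees (1.0 is 60 degrees); each row shifts and turns the commanded pose from where the row before left it, along the tool's axes as they then stand; what a row does not reach is not made up. A row lasts 1/12 s, in which the tool goes at most 0.0417 m and 0.125 rad, less where a joint would pass 70% of its speed; a pose out of reach is approached as far as the arm can. finger_gap is the finger opening in m, set as the call begins (left out keeps the last). The fingers move at their own pace and stop on an object; grip_n is the grip in N (left out, the last holds). Time passes only in rows, so rows that do not move let the fingers close. The tool returns the time, the measured TCP pose, the force, the opening and the grip force at its end. only (a regular expression) keeps the lines of the reply that match it, lines (a string "A,B") keeps lines A to B, and quiet returns only ok. Shift and turn numbers lie between -1 and 1, and a call with a number outside is refused. Input that does not fit is refused with a message, and nothing moves.
- robot.observe(): the state, without advancing time (a new reading comes with each control period).
- read_camera(name): name is "scene" or "top"; returns a dict with "image" (480x640x3 uint8, red, green, blue), "fx", "fy", "cx", "cy" (pixels), "pose" (4x4, takes a point from camera to world coordinates). Camera axes: x right, y down, z forward; pixel columns grow to the right and rows downward; lengths in m; the calibration is good to about 2 mm. A picture is of the moment at which its call begins. There is no depth.
- robot.hand_in(): hands the job in; it is judged then, once.
The state is a dict: "time": time; "qpos": joint angles; "qvel": joint speeds; "joint_efforts": joint torques, N m; "tool_pos": TCP position; "tool_rot": TCP orientation; "contact_force": force on the tool from outside, world axes, zero at the start; "torque": the same for the moment, N m; "opening": finger opening in m; "grip_force": force on a finger pad.
Only numpy, scipy, OpenCV 4.12 (cv2) and the standard library are available. Lean on these libraries where they do the work, as an engineer would, in place of code of your own. Each camera call takes 0.05 s, during which the arm holds its last target. There are 200 camera calls.

TASK

The modelling turntable's drive shaft is under the grey dust hood. Swing the hood up and over until it stays open by itself, then turn the steel lever so that the three slots of its hub match the shaft's three splines, and thread it on until the hub sits fully home and flat on the housing. Let go of it, leave the hood open, and do not disturb the clay reliefs lying on the plywood board.

Things in the scene. Friction and masses are not known exactly. Their poses are not given: they have to be found in the camera images.
- unit: Fixed turntable drive: grey gear housing with a flat top 50 mm above the bench, spanning x -75 to +75, y -65 to +140 mm. Origin on the bench straight under the shaft axis; z up. On its +x side, 210 mm off, a 240 mm wooden turntable (top at 54 mm) carries a clay figure 118 mm tall. Position and yaw vary.
- shaft: Upright steel shaft under the hood, 32 mm tall. Origin on its axis at the housing's top, z up. Three splines (a T from above) 10 mm wide reach 18 mm from the axis along its own -x, +y, -y; core 16 mm; top 6 mm tapered by 1.5 mm a side. Its -x points along the unit's -y, give or take 0.5 rad. It turns stiffly (0.4 N m, to 0.6 rad either side); no need to turn it.
- hood (a joint): Opening angle (rad) of the grey plastic dust hood: 0 closed over the shaft, 1.57 fully open, lying on its back on the housing (stop). About 0.3 kg (2 N to lift at the lug), lightly damped; let go below about 1.15 rad it falls shut, above that it falls open.
- hood_lug (a point): Grip point on the hood's black lug, which stands on the hood's top near the edge away from the hinge: 26 mm along x, 12 mm along y, 36 mm tall. The point is 14 mm below the lug's end, 22 mm above the hood's top. Axes turn with the hood; closed, they are the unit's. Pinched by its two ends (fingers closing along x) it can pivot between the pads as the hood swings.
- hood_hinge (a point): Middle of the hinge line, on the housing's top, 85 mm from the shaft axis to the unit's +y; the line runs along the unit's x. The hood's -y edge rises and swings over to +y. Closed, the hood covers 135 mm to -y, 55 mm each way in x, 44 mm high, 4 mm walls; open it stands 135 mm tall, hollow side to the shaft. Turns with the hood; the lug point is at its y -121, z +66 mm.
- lever: Loose steel lever, about 0.35 kg, flat on the bench. Square hub 52 x 52 x 28 mm high; its through bore (a T) has three slots 14 mm wide, 20 mm from the centre along its own -x, +y, -y; fits one way only, lever x along shaft x. Arm 18 mm wide, 8 to 20 mm up, along -x to a 28 mm knob 135 mm out. Mass centre 16 mm along -x. Origin: centre of hub's underside, z up; seated, it meets the shaft's.
- board: Bystander: fixed plywood board, 170 by 250 by 10 mm, with the three clay reliefs. Origin at the centre of its underside.
- relief_a: Bystander: clay relief, 50 by 70 mm, 20 mm high, on the board; leave alone.
- relief_b: Bystander: V-shaped clay relief, 60 by 138 mm, 20 mm high, on the board; leave alone.
- relief_c: Bystander: clay relief, 60 by 60 mm, 27 mm high, on the board; leave alone.

How it is judged:
By the outcome, as a careful person would: the job done as asked, in the order asked, and still so for the second after the job is handed in, with the robot touching nothing.
It also fails if it takes over 54 s, if anything falls off the work surface, if the arm or the gripper's body presses on something with over 40 N, if the wrist force passes 120 N, or if a joint passes its speed limit or range.

## Working session

There is one attempt and no reset: what is moved stays moved. The work goes in short steps, Python scripts to look and compute and a tool call to move; the robot and the scene stay as the last step left them, time stands still between calls to the robot, and variables do not carry over. Pictures are saved under pics/ and viewed, at most 10 in all, crops included, and the job is handed in when it is done.

```bash
ls; mkdir -p pics; python3 - <<'E'
from cell import robot, read_camera
import cv2,numpy as np
for n in ("scene","top"):
    c=read_camera(n); cv2.imwrite(f"pics/{n}0.png",c["image"][:,:,::-1])
    print(n,c["fx"],c["fy"],c["cx"],c["cy"]);print(np.round(c["pose"],4).tolist())
s=robot.observe();print({k:np.round(v,3).tolist() for k,v in s.items()})
E
```

```text
cell.py
pics
scene 501.67588903539155 501.67588903539155 327.9109896345717 240.01009853132715
[[-0.3582, 0.642, -0.6779, 1.2889], [0.9335, 0.2601, -0.2469, 0.4266], [0.0178, -0.7212, -0.6925, 0.9261], [0.0, 0.0, 0.0, 1.0]]
top 544.1795377852613 544.1795377852613 334.1364918656107 246.84862798767432
[[0.0369, -0.9759, 0.215, 0.2335], [-0.9993, -0.036, 0.0079, 0.1076], [0.0, -0.2152, -0.9766, 1.3105], [0.0, 0.0, 0.0, 1.0]]
{'time': 0.1, 'qpos': [1.104, 0.343, 1.525, 0.0, 1.275, -0.146], 'qvel': [-0.001, -0.001, -0.003, 0.001, -0.002, -0.0], 'joint_efforts': [0.003, -43.2, -24.47, 0.072, 0.053, -0.0], 'tool_pos': [0.165, 0.498, 0.404], 'tool_rot': [-3.14, -0.0, 2.821], 'contact_force': [0.389, 0.071, -0.941], 'torque': [0.01, -0.044, -0.012], 'grip_force': 0.0, 'opening': 0.092}
```

View pics/scene0.png

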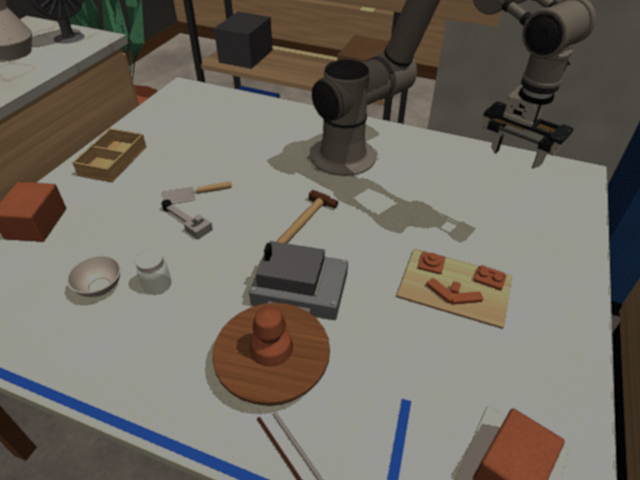

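View pics/top0.png

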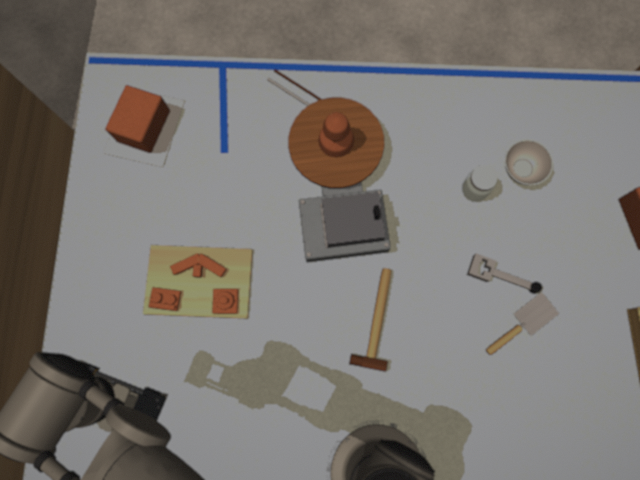

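The scene view shows the drive at (300,275), the lug at (268,250) and the lever hub at (200,228). The top view shows the housing at (345,225), lug at (377,212), lever hub at (482,267), knob at (536,287) and board at (198,283). Next I'll zoom in on the drive and the lever.

```bash
python3 - <<'E'
import cv2,numpy as np
t=cv2.imread("pics/top0.png");s=cv2.imread("pics/scene0.png")
def cr(im,x,y,w,h,W,H):return cv2.resize(im[y:y+h,x:x+w],(W,H),interpolation=cv2.INTER_CUBIC)
a=np.hstack([cr(t,290,180,110,90,400,300*0+327),cr(t,455,240,100,82,400,327)])
b=np.hstack([cr(s,245,235,110,74,400,270),cr(s,150,190,70,47,400,270)])
cv2.imwrite("pics/crop1.png",np.vstack([a,b]))
E
```

```text
(no output)
```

View pics/crop1.png

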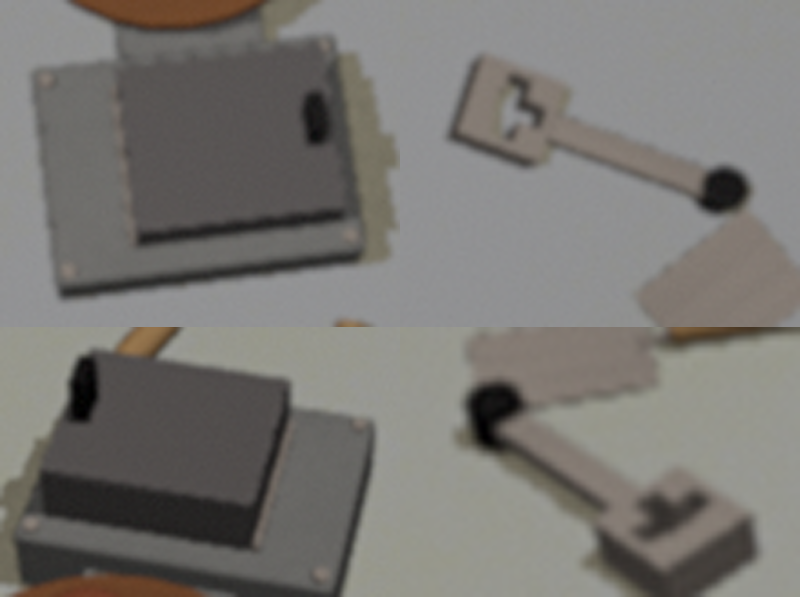

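```bash
cat > h.py <<'E'
import numpy as np,cv2
C={"scene":(501.676,327.911,240.010,np.array([[-0.3582,0.642,-0.6779,1.2889],[0.9335,0.2601,-0.2469,0.4266],[0.0178,-0.7212,-0.6925,0.9261]])),
"top":(544.1795,334.1365,246.8486,np.array([[0.0369,-0.9759,0.215,0.2335],[-0.9993,-0.036,0.0079,0.1076],[0,-0.2152,-0.9766,1.3105]]))}
def ray(n,p):
    f,cx,cy,P=C[n];d=P[:,:3]@np.array([(p[0]-cx)/f,(p[1]-cy)/f,1]);return P[:,3],d/np.linalg.norm(d)
def onz(n,p,z):
    o,d=ray(n,p);return o+d*(z-o[2])/d[2]
def tri(pt,ps):
    o1,d1=ray("top",pt);o2,d2=ray("scene",ps)
    A=np.stack([d1,-d2],1);t=np.linalg.lstsq(A,o2-o1,rcond=None)[0]
    a,b=o1+t[0]*d1,o2+t[1]*d2;return (a+b)/2,np.linalg.norm(a-b)
def proj(n,X):
    f,cx,cy,P=C[n];q=P[:,:3].T@(np.array(X)-P[:,3]);return np.array([f*q[0]/q[2]+cx,f*q[1]/q[2]+cy])
E
python3 - <<'E'
from h import *
np.set_printoptions(precision=4,suppress=True)
def TL(x,y):return (290+x/3.636,180+y/3.633)
def TR(x,y):return (455+x/4-100,240+y/3.988)
def SL(x,y):return (245+x/3.636,235+(y-327)/3.649)
def SR(x,y):return (150+(x-400)/5.714,190+(y-327)/5.745)
H=[TL(33,72),TL(332,38),TL(362,250),TL(60,290)]
Q=np.array([onz("top",p,.05) for p in H]);print("housing",Q,Q.mean(0));
print([np.linalg.norm(Q[i]-Q[i-1]) for i in range(4)],[np.arctan2(*(Q[i]-Q[i-1])[1::-1]) for i in range(4)])
# housing left corners / screws two view: screw +y-x top (68,270)<->scene(362,425); screw +x-y etc
print("screws",tri(TL(46,78),SL(321,574)),tri(TL(68,270),SL(362,425)),tri(TL(327,45),SL(32,523)))
print("hoodtop (-x,+y)",tri(TL(138,232),SL(290,382)), "(-x,-y)",tri(TL(346,212),SL(97,350)),"(+x+y)",tri(TL(118,62),SL(255,505)))
print("lug",tri(TL(316,118),SL(84,387)))
print("lug mid on z .116",onz("top",TL(316,118),.116),onz("scene",SL(84,387),.116))
T=[TR(483,52),TR(572,90),TR(543,160),TR(455,130)];S=[SR(668,572),SR(597,528),SR(680,467),SR(757,518)]
print("hub",tri(np.mean(T,0),np.mean(S,0)))
print("hubcorners",*[onz("top",p,.028) for p in T],"\n",*[onz("scene",p,.028) for p in S])
print("knob",tri(TR(722,190),SR(496,412)))
b=np.array([onz("top",p,.01) for p in [(152,246),(252,250),(248,318),(144,315)]]);print("board",b)
print("turntable",onz("top",(337,141),.054))
E
```

```text
housing [[ 0.6242  0.2068  0.05  ]
 [ 0.6553  0.0085  0.05  ]
 [ 0.5111 -0.0136  0.05  ]
 [ 0.4773  0.1818  0.05  ]] [0.567  0.0959 0.05  ]
[np.float64(0.14907673809507047), np.float64(0.20067537348998601), np.float64(0.14589574039219208), np.float64(0.19833970888610686)] [np.float64(0.168515125875228), np.float64(-1.4154496732068858), np.float64(-2.9889734337723364), np.float64(1.742119356264012)]
screws (array([0.6189, 0.1982, 0.0543]), np.float64(0.0012633216753504635)) (array([0.4898, 0.1783, 0.0524]), np.float64(0.002484307259302229)) (array([0.648 , 0.0143, 0.0539]), np.float64(0.004794173609989334))
hoodtop (-x,+y) (array([0.5077, 0.1333, 0.0923]), np.float64(0.0029108563622698464)) (-x,-y) (array([0.5257, 0.003 , 0.0901]), np.float64(0.004751298857781735)) (+x+y) (array([0.6174, 0.1518, 0.0969]), np.float64(0.005794347620143206))
lug (array([0.5804, 0.0235, 0.1141]), np.float64(0.0017323969706699277))
lug mid on z .116 [0.5802 0.0228 0.116 ] [0.5819 0.0253 0.116 ]
hub (array([ 0.4791, -0.2394,  0.0255]), np.float64(0.004035254680139342))
hubcorners [ 0.5132 -0.2232  0.028 ] [ 0.4918 -0.2761  0.028 ] [ 0.4485 -0.2577  0.028 ] [ 0.4648 -0.2056  0.028 ] 
 [ 0.5122 -0.2203  0.028 ] [ 0.4988 -0.2664  0.028 ] [ 0.4473 -0.2536  0.028 ] [ 0.465  -0.2016  0.028 ]
knob (array([ 0.4358, -0.3668,  0.0173]), np.float64(0.0010428871183559038))
board [[0.5055 0.5637 0.01  ]
 [0.5045 0.3184 0.01  ]
 [0.3391 0.3165 0.01  ]
 [0.337  0.5645 0.01  ]]
turntable [0.7779 0.1206 0.054 ]
```

Careful with the scale: turns go in shares of 60 degrees. That gives: 0.121 rad is 0.1155.

```bash
cat >> h.py <<'E'
from scipy.spatial.transform import Rotation as R
def to(x,y,zgrasp,yaw):
    """print tool-axis shift + rotation needed to bring the grasp point there, tool down"""
    from cell import robot, read_camera
    s=robot.observe();Rc=R.from_euler("xyz",s["tool_rot"]);Rg=R.from_euler("xyz",[np.pi,0,yaw])
    rv=(Rc.inv()*Rg).as_rotvec();d=np.array([x,y,zgrasp+.159])-s["tool_pos"]
    print("t",round(s["time"],2),"before turn:",np.round(Rc.inv().apply(d),4),"rot",np.round(rv,4),"after turn:",np.round(Rg.inv().apply(d),4),"F",np.round(s["contact_force"],1),"open",s["opening"])
E
```

drive_effector --moves '[0,0,0,0,0,0.1155,0,0,0,0,0,0.1155,0,0,0,0,0,0.1155,0,0,0,0,0,0.1155,0,0,0,0,0,0.1155,0,0,0,0,0,0.1155,0,0,0,0,0,0.1155,0,0,0,0,0,0.1155]' --finger_gap 0.06 --grip_n 20

```text
time: 0.77
tool_pos: [0.1655, 0.4982, 0.4043]
tool_rot: [-3.141, 0.001, 1.847]
contact_force: [0.1, -0.0, -0.3]
opening: 0.0604
grip_force: 0.0
```

```bash
python3 -c "
from h import *
to(.580,.0235,.175,1.733)"
```

```text
t 0.77 before turn: [-0.5696  0.2695  0.0705] rot [-0.0006  0.0007  0.1138] after turn: [-0.5354  0.3324  0.0703] F [ 0.1 -0.  -0.3] open 0.06040431627145082
```

Converted, 0.117 rad is 0.1117.

drive_effector --moves '[0,0,0,0,0,0.1117,-0.033,0.0205,0.002,0,0,0,-0.033,0.0205,0.002,0,0,0,-0.033,0.0205,0.002,0,0,0,-0.033,0.0205,0.002,0,0,0,-0.033,0.0205,0.002,0,0,0,-0.033,0.0205,0.002,0,0,0,-0.033,0.0205,0.002,0,0,0]'

```text
time: 1.43
tool_pos: [0.3457, 0.2923, 0.3905]
tool_rot: [-3.141, 0.0, 1.736]
contact_force: [1.3, 0.8, 0.8]
opening: 0.0598
grip_force: 0.0
```

drive_effector --moves '[-0.033,0.0205,0.002,0,0,0,-0.033,0.0205,0.002,0,0,0,-0.033,0.0205,0.002,0,0,0,-0.033,0.0205,0.002,0,0,0,-0.033,0.0205,0.005,0,0,0,-0.033,0.0205,0.005,0,0,0,-0.033,0.0205,0.005,0,0,0,-0.033,0.0205,0.005,0,0,0]'

```text
time: 2.1
tool_pos: [0.551, 0.0587, 0.3621]
tool_rot: [-3.141, -0.0, 1.736]
contact_force: [0.4, -0.2, 0.3]
opening: 0.0599
grip_force: 0.0
```

drive_effector --moves '[-0.03,0.017,0,0,0,0,0,0,0,0,0,0,0,0,0,0,0,0]'

```text
time: 2.35
tool_pos: [0.5724, 0.0321, 0.3616]
tool_rot: [-3.14, -0.001, 1.733]
contact_force: [-0.9, 0.7, -0.8]
opening: 0.0602
grip_force: 0.0
```

```bash
python3 -c "
from h import *
to(.580,.0235,.175,1.733)"
```

```text
t 2.35 before turn: [-0.0097  0.0061  0.0276] rot [-0.0016 -0.0006 -0.0002] after turn: [-0.0097  0.0061  0.0276] F [-0.9  0.7 -0.8] open 0.060213694532435906
```

drive_effector --moves '[-0.0097,0.0061,0.02,0,0,0,0,0,0.022,0,0,0,0,0,0.022,0,0,0,0,0,0.02,0,0,0,0,0,0,0,0,0]'

```text
time: 2.77
tool_pos: [0.5774, 0.0264, 0.2749]
tool_rot: [-3.134, -0.002, 1.737]
contact_force: [-1.0, 0.6, 0.1]
opening: 0.0598
grip_force: 0.0
```

drive_effector --moves '[0,0,0,0,0,0,0,0,0,0,0,0,0,0,0,0,0,0,0,0,0,0,0,0,0,0,0,0,0,0]' --finger_gap 0.0 --grip_n 25

```text
time: 3.18
tool_pos: [0.5796, 0.0252, 0.2798]
tool_rot: [3.14, 0.0, 1.736]
contact_force: [-0.4, -0.9, 0.2]
opening: 0.0311
grip_force: 0.0
```

```bash
python3 -c "
from h import *
to(.580,.0235,.116,1.733)"
```

```text
t 3.18 before turn: [-0.0017  0.0001  0.0048] rot [0.0018 0.0003 0.0029] after turn: [-0.0017  0.0001  0.0048] F [-0.4 -0.9  0.2] open 0.031119172145271122
```

drive_effector --moves '[-0.001,0,0.0025,0,0,0,0,0,0,0,0,0,0,0,0,0,0,0,0,0,0,0,0,0]'

```text
time: 3.52
tool_pos: [0.5795, 0.0243, 0.2779]
tool_rot: [3.141, -0.0, 1.736]
contact_force: [-4.2, 1.3, 11.2]
opening: 0.0258
grip_force: 25.0
```

```bash
python3 -c "
from h import *
to(.580,.0235,.116,1.733)
a0=np.arctan2(66,-121)
for k in range(14):
    a=a0-.1*k;b=a0-.1*(k+1);print(round(.1*(k+1),1),np.round([.1378*(np.cos(b)-np.cos(a)),.1378*(np.sin(a)-np.sin(b))],4),end=' ')"
```

```text
t 3.52 before turn: [-0.0009  0.0004  0.0029] rot [ 0.001  -0.0003  0.0028] after turn: [-0.0009  0.0004  0.0029] F [-4.2  1.3 11.2] open 0.025811367122205053
0.1 [ 0.0072 -0.0117] 0.2 [ 0.0083 -0.011 ] 0.3 [ 0.0094 -0.0101] 0.4 [ 0.0103 -0.0091] 0.5 [ 0.0112 -0.008 ] 0.6 [ 0.0119 -0.0069] 0.7 [ 0.0126 -0.0056] 0.8 [ 0.0131 -0.0044] 0.9 [ 0.0134 -0.003 ] 1.0 [ 0.0137 -0.0017] 1.1 [ 0.0138 -0.0003] 1.2 [0.0137 0.0011] 1.3 [0.0136 0.0024] 1.4 [0.0132 0.0038]
```

drive_effector --moves '[0.007,0,-0.012,0,0,0,0.008,0,-0.011,0,0,0,0.0095,0,-0.01,0,0,0,0.0105,0,-0.009,0,0,0,0.0112,0,-0.008,0,0,0,0.012,0,-0.007,0,0,0]'

```text
time: 4.02
tool_pos: [0.5699, 0.0825, 0.3343]
tool_rot: [3.141, 0.001, 1.736]
contact_force: [3.3, -1.1, -4.2]
opening: 0.0255
grip_force: 25.0
```

```bash
python3 -c "
from h import *
to(.580,.0235,.116,1.733)"
```

```text
t 4.02 before turn: [-0.0598  0.0002  0.0593] rot [0.0007 0.0005 0.0029] after turn: [-0.0598  0.0005  0.0593] F [ 3.3 -1.1 -4.2] open 0.025549593623066805
```

drive_effector --moves '[0.0126,0,-0.0056,0,0,0,0.013,0,-0.0044,0,0,0,0.0134,0,-0.003,0,0,0,0.0137,0,-0.0017,0,0,0,0.0138,0,-0.0003,0,0,0,0.0137,0,0.0011,0,0,0,0.0136,0,0.0024,0,0,0,0.0132,0,0.0038,0,0,0]'

```text
time: 4.68
tool_pos: [0.5523, 0.1888, 0.3412]
tool_rot: [3.14, -0.001, 1.736]
contact_force: [2.9, -0.0, 1.7]
opening: 0.0259
grip_force: 25.0
```

drive_effector --moves '[0.009,0,0.004,0,0,0,0,0,0,0,0,0,0,0,0,0,0,0]'

```text
time: 4.93
tool_pos: [0.5507, 0.1982, 0.3372]
tool_rot: [3.14, -0.002, 1.737]
contact_force: [1.1, 4.3, 8.5]
opening: 0.0257
grip_force: 25.0
```

```bash
python3 - <<'E'
from h import *
from cell import robot, read_camera
to(.580,.0235,.116,1.733)
t=read_camera("top")["image"][:,:,::-1];s=read_camera("scene")["image"][:,:,::-1]
cv2.imwrite("pics/open1.png",np.hstack([cv2.resize(t[140:300,260:420],(400,400)),cv2.resize(s[200:360,220:380],(400,400))]))
E
```

```text
t 4.93 before turn: [-1.773e-01 -1.000e-04  6.180e-02] rot [ 0.0014 -0.0024  0.004 ] after turn: [-0.1771  0.0007  0.0622] F [1.1 4.3 8.5] open 0.025724973602562314
```

View pics/open1.png

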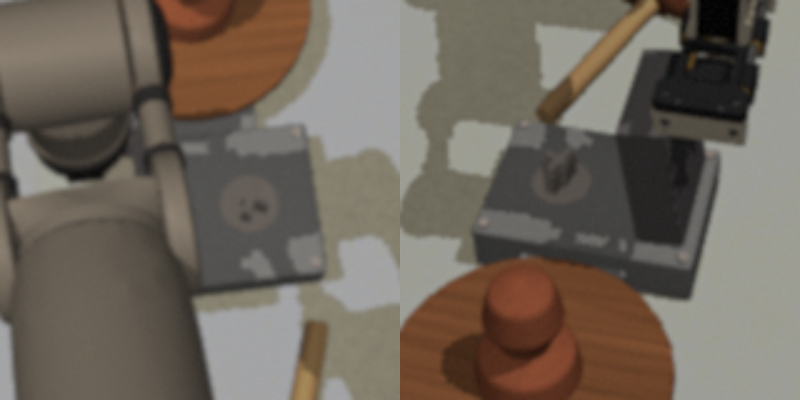

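The hood is open past 1.4 rad, and the shaft is visible at crop (250,203) in the top view and (560,170) in the scene view. I'll release it, back off and measure the shaft.

drive_effector --moves '[0,0,0,0,0,0,0,0,0,0,0,0,0,0,0,0,0,0,0,0,0,0,0,0,0,0,-0.03,0,0,0,0,0,-0.04,0,0,0,0,0,-0.04,0,0,0]' --finger_gap 0.085

```text
time: 5.62
tool_pos: [0.5508, 0.1959, 0.4468]
tool_rot: [-3.138, 0.0, 1.735]
contact_force: [1.0, 0.0, 1.3]
opening: 0.0676
grip_force: 0.0
```

drive_effector --moves '[-0.04,-0.01,0,0,0,0,-0.04,-0.01,0,0,0,0,-0.04,-0.01,0,0,0,0,-0.04,-0.01,0,0,0,0,-0.04,-0.01,0,0,0,0,-0.04,-0.01,0,0,0,0,-0.04,-0.01,0,0,0,0,-0.04,-0.01,0,0,0,0]'

```text
time: 6.28
tool_pos: [0.524, -0.1348, 0.4466]
tool_rot: [-3.141, -0.001, 1.736]
contact_force: [-0.1, -0.8, -0.2]
opening: 0.085
grip_force: 0.0
```

drive_effector --moves '[-0.04,-0.01,0,0,0,0,-0.04,-0.01,0,0,0,0,-0.04,-0.01,0,0,0,0,-0.03,0,0,0,0,0,0,0,0,0,0,0,0,0,0,0,0,0]'

```text
time: 6.78
tool_pos: [0.5194, -0.2873, 0.4457]
tool_rot: [-3.14, -0.002, 1.733]
contact_force: [0.2, -0.3, -0.1]
opening: 0.0853
grip_force: 0.0
```

```bash
python3 - <<'E'
from h import *
from cell import robot, read_camera
to(.4785,-.24,.1,1.2434)
t=read_camera("top")["image"][:,:,::-1];s=read_camera("scene")["image"][:,:,::-1]
cv2.imwrite("pics/t2.png",t);cv2.imwrite("pics/s2.png",s)
I=cv2.INTER_CUBIC
cv2.imwrite("pics/open2.png",np.vstack([np.hstack([cv2.resize(t[195:235,335:375],(400,400)[:2],interpolation=I)[:300],cv2.resize(s[250:290,255:295],(400,400),interpolation=I)[:300]]),
 np.hstack([cv2.resize(t[120:270,260:460],(400,300)),cv2.resize(s[200:320,210:370],(400,300))])]))
E
```

```text
t 6.78 before turn: [ 0.0529 -0.0325  0.1869] rot [-0.0016 -0.0014  0.4893] after turn: [ 0.0316 -0.0539  0.1867] F [ 0.2 -0.3 -0.1] open 0.08530539104311545
```

View pics/open2.png

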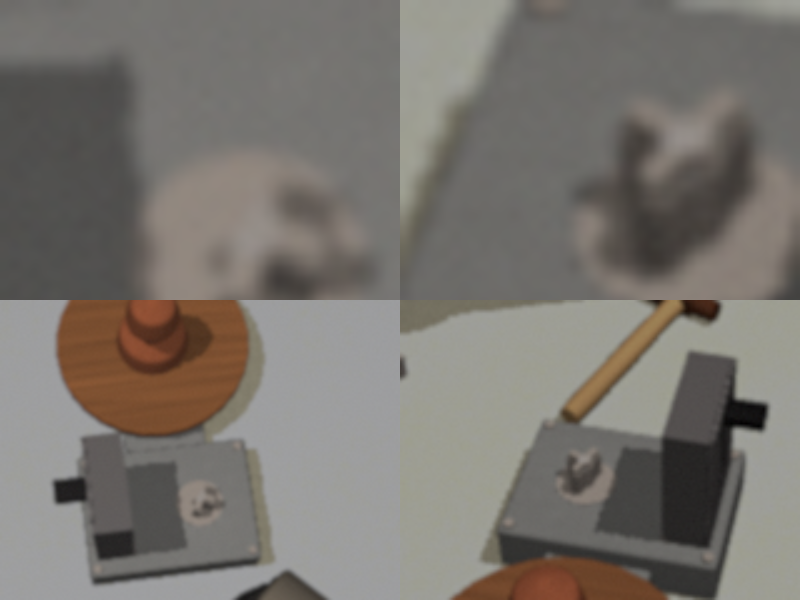

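The hood stands fully open. The shaft is at about (361,220) in the top image and (283,264) in the scene image. I'll enlarge it to get its yaw.

```bash
python3 - <<'E'
from h import *
I=cv2.INTER_CUBIC
for X in [(.574,.059,.05),(.574,.059,.082)]: print(proj("top",X),proj("scene",X))
t=cv2.imread("pics/t2.png")[208:236,345:373];s=cv2.imread("pics/s2.png")[250:278,268:296]
f=lambda a:cv2.normalize(cv2.resize(a,(400,400),interpolation=I),None,0,255,cv2.NORM_MINMAX)
cv2.imwrite("pics/shaft.png",np.hstack([f(t),f(s)]))
E
```

```text
[359.65054818 222.10488451] [284.33727817 272.80095722]
[360.27710738 218.55247887] [283.75117487 263.44588576]
```

View pics/shaft.png

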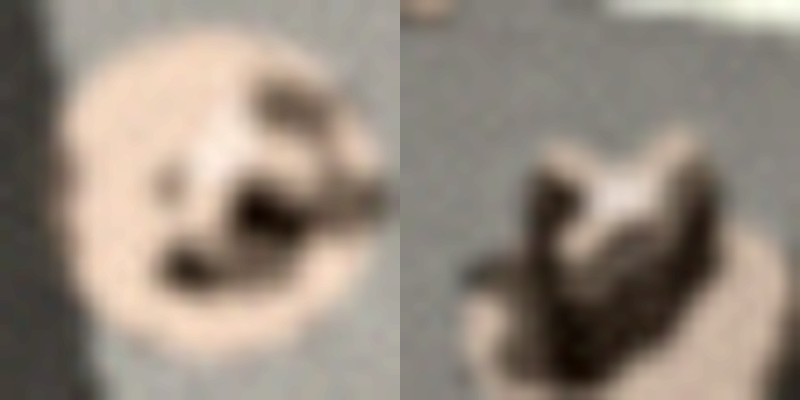

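```bash
python3 - <<'E'
from h import *
np.set_printoptions(precision=4,suppress=True)
s=lambda x,y:(268+(x-400)/14.2857,250+y/14.2857)
t=lambda x,y:(345+x/14.2857,208+y/14.2857)
c=np.array([.574,.059,.082])
for n,p in [("scene",s(555,150)),("scene",s(688,138)),("scene",s(620,195)),("scene",s(570,270)),("top",t(240,95)),("top",t(300,165)),("top",t(200,235)),("top",t(225,150))]:
    d=onz(n,p,.082)-c;print(n,np.round(p,1),d,np.linalg.norm(d),np.degrees(np.arctan2(d[1],d[0])))
# disc centre in the top view at z .05: extents
print(onz("top",t(225,195),.05),onz("top",t(60,195),.05),onz("top",t(385,195),.05))
for n in("top","scene"):
  for yaw in (1.23,1.48,1.73,1.98,2.23):
    pts=[proj(n,c+.0165*np.array([np.cos(yaw+a),np.sin(yaw+a),0])) for a in (np.pi,np.pi/2,-np.pi/2)]
    o=(345,208) if n=="top" else (268-28,250)
    print(n,yaw,*[np.round((p-np.array(o))*14.2857) for p in pts])
E
```

```text
scene [278.9 260.5] [-0.0043 -0.0145 -0.    ] 0.0151034389989125 -106.70830258504334
scene [288.2 259.7] [-0.0149  0.0045 -0.    ] 0.015553561355382545 163.33466658006873
scene [283.4 263.7] [ 0.0009 -0.0005 -0.    ] 0.0009942242744642572 -27.87621916392879
scene [279.9 268.9] [ 0.0189 -0.001   0.    ] 0.01892426541474506 -2.9566994946374403
top [361.8 214.7] [ 0.0095 -0.0034  0.    ] 0.010093306001163486 -19.462904210125593
top [366.  219.6] [-0.002  -0.0135  0.    ] 0.013629270870191248 -98.44235434159539
top [359.  224.5] [-0.0144  0.0025  0.    ] 0.014659809084684252 169.98572241268008
top [360.8 218.5] [ 0.0001 -0.0012  0.    ] 0.0011548883778386718 -85.63903981473165
[0.5751 0.0563 0.05  ] [0.5741 0.084  0.05  ] [0.5761 0.0295 0.05  ]
top 1.23 [312. 187.] [182. 241.] [254.  61.]
top 1.48 [318. 163.] [206. 248.] [230.  55.]
top 1.73 [318. 139.] [232. 248.] [205.  54.]
top 1.98 [312. 115.] [256. 242.] [181.  60.]
top 2.23 [299.  94.] [278. 230.] [159.  72.]
scene 1.23 [552. 143.] [696. 137.] [553. 248.]
scene 1.48 [537. 158.] [675. 127.] [574. 259.]
scene 1.73 [527. 176.] [652. 121.] [597. 265.]
scene 1.98 [523. 194.] [627. 119.] [623. 267.]
scene 2.23 [525. 212.] [602. 122.] [649. 264.]
```

```bash
python3 - <<'E'
from h import *
np.set_printoptions(precision=4,suppress=True)
def pink(im,x,y,w,h,k=8):
    c=cv2.resize(im[y:y+h,x:x+w],None,fx=k,fy=k,interpolation=cv2.INTER_CUBIC).astype(int)
    return c,lambda p:((np.asarray(p)+.5)/k-.5+np.array([x,y]))
res={}
for n,f,box in(("top","t2",(345,205,32,32)),("scene","s2",(266,252,36,32))):
    c,m=pink(cv2.imread(f"pics/{f}.png"),*box)
    M=((c[:,:,2]-c[:,:,0])>12).astype(np.uint8)
    cs=max(cv2.findContours(M,0,1)[0],key=cv2.contourArea);h=cv2.convexHull(cs)
    e=cv2.fitEllipse(h);x,y,w,hh=cv2.boundingRect(h);res[n]=m(e[0])
    print(n,"disc ellipse",m(e[0]),np.array(e[1])/8,"bbox c",m((x+w/2,y+hh/2)),w/8,hh/8,onz(n,m(e[0]),.05))
print("tri",tri(res["top"],res["scene"]))
r={};
for n,f,box in(("top","top0",(462,244,90,60)),("scene","scene0",(155,195,64,48))):
    c,m=pink(cv2.imread(f"pics/{f}.png"),*box)
    g=c.sum(2)/3;K=(g<48).astype(np.uint8)
    cs=cv2.findContours(K,0,1)[0];
    for q in sorted(cs,key=cv2.contourArea)[-3:]:
        print(n,"dark",m(cv2.minEnclosingCircle(q)[0]),cv2.minEnclosingCircle(q)[1]/8,cv2.contourArea(q)/64)
    L=((g>105)&((c[:,:,2]-c[:,:,0])>10)).astype(np.uint8)
    L=cv2.morphologyEx(L,cv2.MORPH_OPEN,np.ones((60,60) if n=="top" else (40,40)))
    cv2.imwrite(f"pics/_m{n}.png",L*255)
    for q in sorted(cv2.findContours(L,0,1)[0],key=cv2.contourArea)[-3:]:
        rr=cv2.minAreaRect(q);print(n,"pink",m(rr[0]),np.array(rr[1])/8,rr[2],onz(n,m(rr[0]),.028))
E
```

```text
top disc ellipse [359.3533 221.0329] [22.3664 22.8113] bbox c [359.6875 221.125 ] 22.0 22.625 [0.5765 0.0597 0.05  ]
scene disc ellipse [284.0587 272.5763] [16.9753 23.2594] bbox c [283.875 273.375] 23.125 15.625 [0.5736 0.0581 0.05  ]
tri (array([0.5759, 0.0596, 0.0529]), np.float64(0.0005412998890182627))
top dark [535.1224 287.8039] 5.823934555053711 79.1484375
top pink [475.75   268.4375] [10.25   8.125] 90.0 [ 0.4755 -0.2225  0.028 ]
top pink [539.6875 299.5   ] [ 7.875 16.25 ] 90.0 [ 0.4065 -0.3721  0.028 ]
scene dark [195.4375 223.6875] 0.17678919434547424 0.0546875
scene dark [195.5    221.8125] 0.5340127348899841 0.5546875
scene dark [166.4233 205.3006] 5.70658016204834 62.453125
scene pink [179.1875 198.8125] [ 8.5  33.75] 90.0 [ 0.4107 -0.3399  0.028 ]
```

Converted, 0.123 rad is 0.1175.

drive_effector --moves '[0.01,-0.005,0.02,0,0,0.1165,0.01,-0.006,0.02,0,0,0.1165,0.01,-0.012,0.03,0,0,0.1175,0.01,-0.015,0.03,0,0,0.1165,0,-0.011,0.03,0,0,0,0,0,0,0,0,0,0,0,0,0,0,0]' --finger_gap 0.085 --grip_n 50

```text
time: 7.47
tool_pos: [0.4725, -0.2384, 0.317]
tool_rot: [-3.14, -0.001, 1.249]
contact_force: [0.2, 0.0, 0.5]
opening: 0.0852
grip_force: 0.0
```

```bash
python3 - <<'E'
from h import *
np.set_printoptions(precision=4,suppress=True)
k,_=tri((535.12,287.8),(166.42,205.3));print(k,_,onz("top",(535.12,287.8),.016),onz("scene",(166.42,205.3),.016))
hub=np.array([.4791,-.2394]);d=hub-k[:2];print(np.linalg.norm(d),np.arctan2(d[1],d[0]),k[:2]+.135*d/np.linalg.norm(d))
to(.479,-.2395,.028,1.243)
E
```

```text
[ 0.4361 -0.3674  0.0153] 0.0005459683970912978 [ 0.4358 -0.3669  0.016 ] [ 0.4368 -0.3671  0.016 ]
0.13504030114226348 1.2466425714839984 [ 0.4791 -0.2394]
t 7.47 before turn: [0.0009 0.0067 0.13  ] rot [-0.0019 -0.0008  0.0062] after turn: [0.0011 0.0065 0.13  ] F [0.2 0.  0.5] open 0.08521831499027996
```

drive_effector --moves '[0.001,0.0065,0.03,0,0,0,0,0,0.035,0,0,0,0,0,0.035,0,0,0,0,0,0.02,0,0,0,0,0,0.01,0,0,0,0,0,0,0,0,0,0,0,0.005,0,0,0,0,0,0,0,0,0]'

```text
time: 8.13
tool_pos: [0.4799, -0.2413, 0.1833]
tool_rot: [3.138, 0.001, 1.247]
contact_force: [0.2, -0.3, -0.7]
opening: 0.085
grip_force: 0.0
```

```bash
python3 -c "
from h import *
to(.479,-.2395,.022,1.247)"
```

```text
t 8.13 before turn: [ 0.0015 -0.0014  0.0023] rot [0.0032 0.0008 0.0001] after turn: [ 0.0015 -0.0014  0.0023] F [ 0.2 -0.3 -0.7] open 0.08495312913900609
```

drive_effector --moves '[0.0015,-0.001,0.002,0,0,0,0,0,0,0,0,0,0,0,0,0,0,0,0,0,0,0,0,0,0,0,0,0,0,0,0,0,0,0,0,0,0,0,0,0,0,0,0,0,0,0,0,0]' --finger_gap 0.0 --grip_n 50

```text
time: 8.8
tool_pos: [0.4785, -0.2392, 0.1802]
tool_rot: [3.141, 0.0, 1.247]
contact_force: [-0.0, 0.3, 2.9]
opening: 0.0511
grip_force: 50.0
```

drive_effector --moves '[0,0,0,0,0,0,0,0,0,0,0,0]'

```text
time: 8.97
tool_pos: [0.4786, -0.2392, 0.1802]
tool_rot: [3.141, 0.0, 1.247]
contact_force: [0.4, 0.9, 3.2]
opening: 0.0514
grip_force: 50.0
```

```bash
python3 -c "
from h import *
to(.479,-.2395,.022,1.247)"
```

```text
t 8.97 before turn: [-0.0002  0.0005 -0.0008] rot [ 0.0006  0.0001 -0.0002] after turn: [-0.0002  0.0005 -0.0008] F [0.4 0.9 3.2] open 0.05142074445841791
```

Converted, -0.033 rad is -0.0315.

drive_effector --moves '[0,0,-0.02,0,0,0,0,0,-0.035,0,0,0,0,0,-0.035,0,0,0,0,0,-0.03,0,0,-0.0315,0.03,0,0,0,0,0,0.035,0.002,0,0,0,0,0.035,0.002,0,0,0,0,0.035,0.002,0,0,0,0]'

```text
time: 9.63
tool_pos: [0.5227, -0.1102, 0.2993]
tool_rot: [-3.14, -0.0, 1.279]
contact_force: [1.0, -0.3, -2.6]
opening: 0.0517
grip_force: 50.0
```

drive_effector --moves '[0.035,0,0,0,0,0,0.035,0,0,0,0,0,0.035,0,0,0,0,0,0.035,0,0,0,0,0,0.03,0,0,0,0,0,0.008,0,0,0,0,0,0,0,0,0,0,0,0,0,0,0,0,0]'

```text
time: 10.3
tool_pos: [0.5736, 0.0589, 0.299]
tool_rot: [-3.14, 0.001, 1.281]
contact_force: [-0.9, -0.9, -2.9]
opening: 0.0514
grip_force: 50.0
```

```bash
python3 - <<'E'
from h import *
from cell import robot, read_camera
to(.575,.0592,.131,1.28)
t=read_camera("top")["image"][:,:,::-1];s=read_camera("scene")["image"][:,:,::-1]
cv2.imwrite("pics/t3.png",t);cv2.imwrite("pics/s3.png",s)
I=cv2.INTER_CUBIC
cv2.imwrite("pics/hover.png",np.hstack([cv2.resize(t[150:250,320:420],(400,400),interpolation=I),cv2.resize(s[200:300,220:320],(400,400),interpolation=I)]))
E
```

```text
t 10.3 before turn: [0.0007 0.0013 0.009 ] rot [-0.0019  0.001   0.0009] after turn: [0.0007 0.0013 0.009 ] F [-0.9 -0.9 -2.9] open 0.051362977389237216
```

View pics/hover.png

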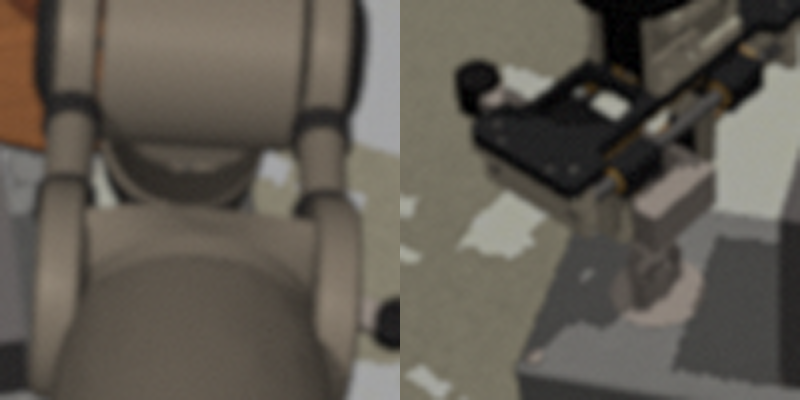

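```bash
python3 - <<'E'
from h import *
np.set_printoptions(precision=4,suppress=True)
k,e=tri((416.8,230.5),(239.5,221.2));print("knob",k,e)
h=np.array([.5736,.0589]);d=h-k[:2];print(np.linalg.norm(d),np.arctan2(d[1],d[0]))
print("knob scene at z .134",onz("scene",(239.5,221.2),.134))
for z in(.119,.147):
  for a,b in((.026,-.026),(.026,.026)):
    c,s=np.cos(1.28),np.sin(1.28);p=proj("scene",[h[0]+a*c-b*s,h[1]+a*s+b*c,z]);print(z,a,b,(p-[220,200])*4+[400,0])
E
```

```text
knob [ 0.5363 -0.067   0.1388] 0.0044880332894472125
0.13130924771877825 1.2827179865904355
knob scene at z .134 [ 0.532  -0.0724  0.134 ]
0.119 0.026 -0.026 [656.5787 255.1576]
0.119 0.026 0.026 [717.192  203.1045]
0.147 0.026 -0.026 [654.38   219.6392]
0.147 0.026 0.026 [716.1026 167.6393]
```

```bash
python3 - <<'E'
from h import *
s=cv2.imread("pics/s3.png")[228:288,262:322]
a=cv2.resize(s,(600,600),interpolation=cv2.INTER_CUBIC);a=np.clip(a*2.0,0,255).astype(np.uint8)
h=np.array([.5736,.0589]);c,sn=np.cos(1.28),np.sin(1.28)
for z,col in((.119,(0,255,0)),(.147,(0,255,255))):
  for x,y in((.026,-.026),(.026,.026),(-.026,.026),(-.026,-.026)):
    p=(proj("scene",[h[0]+x*c-y*sn,h[1]+x*sn+y*c,z])-[262,228])*10;cv2.circle(a,tuple(int(v) for v in p),4,col,-1)
cv2.imwrite("pics/hz.png",a)
E
```

```text
(no output)
```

View pics/hz.png

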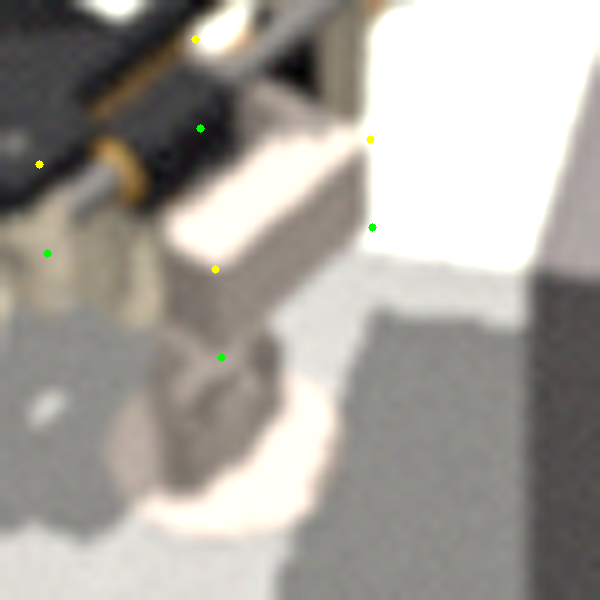

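The predicted hub corners land within about 1 mm of the real ones (front corner at 215,265; right at 367,135). The hub is held as expected over the shaft, so I'll descend gently.

drive_effector --moves '[0.001,0.0012,0.015,0,0,0,0,0,0.015,0,0,0,0,0,0.003,0,0,0,0,0,0,0,0,0,0,0,0,0,0,0]'

```text
time: 10.82
tool_pos: [0.5755, 0.0587, 0.2673]
tool_rot: [3.141, -0.0, 1.278]
contact_force: [1.4, -0.7, -2.4]
opening: 0.0516
grip_force: 50.0
```

drive_effector --moves '[0,0,0.003,0,0,0,0,0,0.003,0,0,0,0,0,0.003,0,0,0,0,0,0,0,0,0]'

```text
time: 11.15
tool_pos: [0.5752, 0.0596, 0.2575]
tool_rot: [-3.141, 0.0, 1.28]
contact_force: [0.7, -0.5, -3.5]
opening: 0.0515
grip_force: 50.0
```

```bash
python3 -c "
from h import *
to(.5748,.0593,.071,1.28)"
```

```text
t 11.15 before turn: [-0.0004 -0.0003  0.0275] rot [-0.0007  0.0001 -0.0002] after turn: [-0.0004 -0.0003  0.0275] F [ 0.7 -0.5 -3.5] open 0.05152352621503904
```

drive_effector --moves '[0,0,0.003,0,0,0,0,0,0.003,0,0,0,0,0,0,0,0,0]'

```text
time: 11.4
tool_pos: [0.5752, 0.0597, 0.2512]
tool_rot: [-3.141, 0.0, 1.28]
contact_force: [0.6, 0.0, -2.9]
opening: 0.0513
grip_force: 50.0
```

drive_effector --moves '[0,0,0.003,0,0,0,0,0,0.003,0,0,0,0,0,0,0,0,0]'

```text
time: 11.65
tool_pos: [0.5752, 0.0596, 0.2452]
tool_rot: [-3.141, 0.0, 1.28]
contact_force: [0.1, -0.5, -2.6]
opening: 0.0514
grip_force: 50.0
```

drive_effector --moves '[0,0,0.004,0,0,0,0,0,0.004,0,0,0,0,0,0.003,0,0,0,0,0,0,0,0,0]'

```text
time: 11.98
tool_pos: [0.5752, 0.0597, 0.234]
tool_rot: [-3.14, 0.0, 1.28]
contact_force: [-0.1, -1.3, -3.7]
opening: 0.0521
grip_force: 50.0
```

drive_effector --moves '[0,0,0.002,0,0,0,0,0,0.001,0,0,0,0,0,0,0,0,0,0,0,0,0,0,0]'

```text
time: 12.32
tool_pos: [0.5754, 0.0596, 0.2318]
tool_rot: [-3.142, -0.0, 1.28]
contact_force: [-0.1, -1.7, -3.9]
opening: 0.0518
grip_force: 50.0
```

drive_effector --moves '[0,0,0.001,0,0,0,0,0,0.001,0,0,0,0,0,0,0,0,0,0,0,0,0,0,0]'

```text
time: 12.65
tool_pos: [0.5755, 0.0596, 0.2302]
tool_rot: [3.141, -0.0, 1.28]
contact_force: [-1.5, -2.3, -0.7]
opening: 0.0514
grip_force: 50.0
```

drive_effector --moves '[0,0,0.001,0,0,0,0,0,0,0,0,0,0,0,0,0,0,0]'

```text
time: 12.9
tool_pos: [0.5754, 0.0596, 0.2302]
tool_rot: [3.141, -0.0, 1.28]
contact_force: [-3.5, -1.7, 8.2]
opening: 0.0515
grip_force: 50.0
```

drive_effector --moves '[0,0,0.001,0,0,0,0,0,0,0,0,0]'

```text
time: 13.07
tool_pos: [0.5754, 0.0596, 0.2301]
tool_rot: [3.14, -0.0, 1.28]
contact_force: [-5.6, -2.8, 15.0]
opening: 0.0516
grip_force: 50.0
```

drive_effector --moves '[0,0,-0.001,0,0,0,0,0,0,0,0,0,0,0,0,0,0,0,0,0,0,0,0,0,0,0,0,0,0,0,0,0,0,0,0,0]' --finger_gap 0.085

```text
time: 13.57
tool_pos: [0.5755, 0.0597, 0.2287]
tool_rot: [-3.141, -0.0, 1.28]
contact_force: [-0.0, 0.2, 0.5]
opening: 0.084
grip_force: 0.0
```

drive_effector --moves '[0,0,-0.015,0,0,0,0,0,-0.03,0,0,0,0,0,-0.04,0,0,0,0,0,-0.04,0,0,0,0,0,-0.04,0,0,0,-0.04,0,0,0,0,0,-0.04,0,0,0,0,0,-0.04,0,0,0,0,0]'

```text
time: 14.23
tool_pos: [0.5404, -0.0559, 0.3947]
tool_rot: [3.14, -0.0, 1.282]
contact_force: [0.2, -0.6, -0.4]
opening: 0.0853
grip_force: 0.0
```

drive_effector --moves '[-0.04,0,0,0,0,0,-0.04,0,0,0,0,0,-0.04,0,0,0,0,0,-0.04,0,0,0,0,0,-0.04,0,0,0,0,0,-0.04,0,0,0,0,0,0,0,0,0,0,0,0,0,0,0,0,0]'

```text
time: 14.9
tool_pos: [0.4713, -0.2871, 0.3935]
tool_rot: [-3.141, -0.0, 1.276]
contact_force: [0.8, 1.4, 0.4]
opening: 0.0853
grip_force: 0.0
```

```bash
python3 - <<'E'
from h import *
from cell import robot, read_camera
t=read_camera("top")["image"][:,:,::-1];s=read_camera("scene")["image"][:,:,::-1]
cv2.imwrite("pics/t4.png",t);cv2.imwrite("pics/s4.png",s)
A=cv2.resize(t[180:260,320:420],(400,320),interpolation=2);B=cv2.resize(s[225:305,230:330],(400,320),interpolation=2)
A=np.clip(A*1.4,0,255).astype(np.uint8);B=np.clip(B*1.4,0,255).astype(np.uint8)
c,sn=np.cos(1.28),np.sin(1.28)
for im,n,o in((A,"top",(320,180)),(B,"scene",(230,225))):
  for x,y in((.026,-.026),(.026,.026),(-.026,.026),(-.026,-.026)):
    p=(proj(n,[.575+x*c-y*sn,.0593+x*sn+y*c,.078])-o)*4;cv2.circle(im,tuple(int(v) for v in p),2,(0,255,0),-1)
cv2.imwrite("pics/seat.png",np.vstack([np.hstack([A,B]),np.hstack([cv2.resize(t,(400,280)),cv2.resize(s,(400,280))])]))
E
```

```text
(no output)
```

View pics/seat.png

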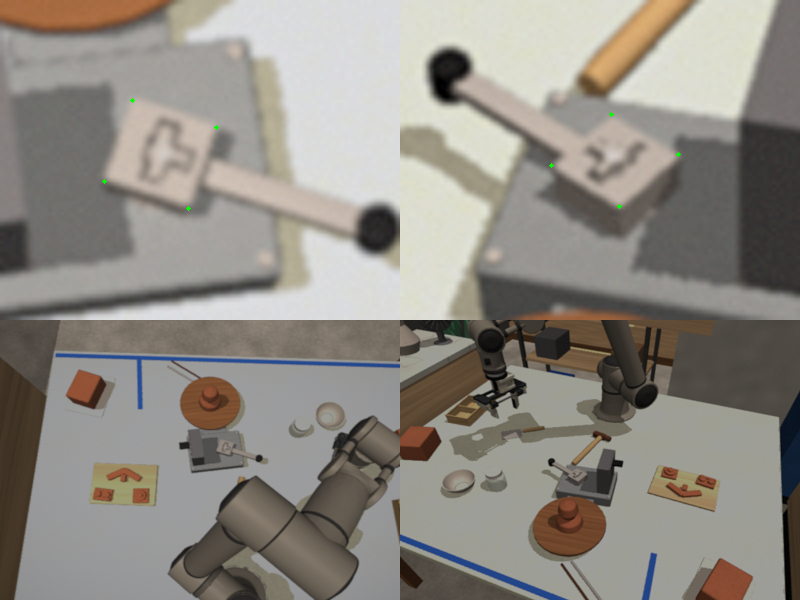

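The hub's top corners match the seated height of 78 mm in both views: crop (132,100)–(188,208) in the top view and (551,165)–(678,154) in the scene view. The shaft fills the slots, the hood is open, the reliefs haven't moved and the arm is clear.

```bash
python3 -c "
from cell import robot, read_camera
print(robot.hand_in())"
```

```text
the job is handed in; nothing more can be done
None
```

The job is handed in at about 15 s of the 54 s allowed: the hood stays open by itself, the lever's hub sits flat and fully home on the splined shaft, the lever is released, and the clay reliefs look undisturbed in the camera views.

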